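# Reverse the ratchet and snug the axle nut

### The arm

A 6-joint arm with a two-finger parallel gripper is mounted at the origin on the work surface. World frame = base frame: x ahead of the robot, y to its left, z up, the work surface at z = 0. Lengths are in m, angles in rad, forces in N, time in s.
With the tool pointing down it reaches from about 0.225 to 0.875 m from the base axis. Payload 3.4 kg.
Tool frame: the origin (TCP) lies midway between the tips of the shut fingers; the grasp point (between the pads) lies 19 mm behind it (manip.grip_point_offset is the distance from the TCP to the grasp point, in m); x points along the fingers, y is the direction in which the jaws open and shut, and the axes are right-handed (so a half turn about x gives the same grasp; the last joint's range is limited). The gripper opens to 85 mm and grips with 20 to 120 N. Pads are 22 mm wide; open, the fingers measure 114 mm over their backs; the gripper's body (76 mm by 85 mm) begins 54 mm behind the grasp point. The pads swing forward as they close: fully open they stand 13 mm farther back than shut.
Start: joints at [0.989, 0.276, 1.505, -0, 1.361, -0.121], TCP at [0.256, 0.515, 0.231] pointing down, gripper open.
Joint ranges: [-2.89, 2.89], [-0.75, 2.08], [0.22, 2.7], [-1.18, 4.32], [0.11, 2.71], [-2.7, 2.7]. Speed limits (rad/s): [2.57, 2.57, 3.14, 3.14, 3.14, 3.14].

### API

Orientations are given as a unit quaternion [w, x, y, z].
In Python, from rig import manip gives the robot as it stands.
- The arm moves only by the shell command python3 -m crank 'ROWS' [FORCE]. ROWS is a JSON object of lists of equal length, an entry for each row: "grip": the opening, from 0 (shut) to 1 (fully open); "slide": the shift along the world's x, y, z in cm, a list of three; "roll": the turn about the world's z in degrees. In form: {"grip": [grip, ...], "slide": [[dx, dy, dz], ...], "roll": [roll, ...]}. A call has 1 to 20 rows; each row is the pose to reach, as a shift and turn from the pose commanded when the call began; what a row does not reach only later rows make up. A row lasts 1/10 s, in which the tool goes at most 50 mm and 8.59 degrees, less where a joint would pass 70% of its speed; a pose out of reach is approached as far as the arm can. A call with a gripper value outside its range is refused whole. The fingers move at their own pace and stop on an object; FORCE is the grip in N (left out, the last holds). Time passes only in rows, so rows that repeat a pose let the fingers close. It gives the time, the measured TCP pose, the force and the opening at its end, in the units of the state.
- manip.get_state(): the state, without advancing time (a new reading comes with each control period).
- manip.get_image(name): name is "side" or "top"; returns a dict with "frame" (480x640x3 uint8, red, green, blue), "K" (3x3 intrinsics, pixels), "R" (3x3) and "t" (3): a world point X has camera coordinates R X + t. Camera axes: x right, y down, z forward; pixel columns grow to the right and rows downward; lengths in m; the calibration is good to about 2 mm. A picture is of the moment at which its call begins. There is no depth.
- manip.sign_off(): hands the job in, once; it reports no verdict.
The state is a dict: "clock": time; "qpos": joint angles; "qd": joint speeds; "effort": joint torques, N m; "position": TCP position; "ee_rot": TCP orientation; "contact_force": force on the tool from outside, world axes, zero at the start; "moment": the same for the moment, N m; "width": finger opening in m.
Only numpy, scipy, OpenCV 4.12 (cv2) and the standard library are available. Lean on these libraries where they do the work, as an engineer would, in place of code of your own. Each camera call takes 0.05 s, during which the arm holds its last target. There are 200 camera calls.

### The job

The ratchet on the scooter hub's axle nut is set to loosen: push its small direction lever over to the tightening side, then swing the handle well back anticlockwise, past the middle of its travel, to feel that it free-wheels without loosening the nut. Then tighten the nut clockwise, in as many strokes as it takes, until it seats and you push with about 14 N at the middle of the handle's grip (more than 10 N, not over 18 N), and let go, leaving the lever set to tighten and the things around undisturbed.

Things in the scene. Friction and masses are not known exactly. Their poses are not given: they have to be found in the camera images.
- stand: Fixed dark steel base plate, 170 x 160 x 14 mm, carrying an upright aluminium scooter hub (diameter 104 mm, 90 mm high) with a reversible ratchet wrench on its axle nut. Origin on the upright ratchet axis at bench height; z up. Handle, nut and lever all turn about this z axis only; the ratchet cannot be lifted off. The handle side is -x.
- handle (a joint): Swing of the ratchet handle, rad, clockwise from above positive, -0.62 to 0.62. At value h it points along stand yaw + pi - h. Moved slowly it takes, at the grip's middle, 1 to 2.5 N in free-wheel (light clicks every 0.21 rad), 5 to 6 N driving the unseated nut; fast starts add knocks; at rest friction hides it. Up to 0.21 rad of a driving stroke pass before the ratchet catches. Stays where left.
- grip (a point): Middle of the handle's black grip: 158 mm from the ratchet axis, 138 mm above the bench, half-way up. Grip 20 mm wide, 22 mm high, from 110 to 205 mm from the axis, free air below. Site x points along the handle to the ratchet axis. Once the nut seats, the push needed here climbs from about 6 N by about 1 N per mm of travel.
- head (a point): Centre of the top of the round ratchet head, diameter 50 mm, on the ratchet axis, 151 mm above the bench. The direction lever sits on it. A steel bar 16 mm square joins head and grip.
- post_left (a point): Top of the left (+y) of two upright steel stop posts, 12 mm diameter, 152 mm above the bench and 85 mm from the ratchet axis, 47 deg from the stand's -x axis, that limit the handle's swing.
- post_right (a point): Top of the right (-y) stop post, the mirror image of the left one.
- lever (a joint): Direction lever on top of the head, rad relative to the handle, clockwise from above positive. Snaps to an end: -0.5 = loosen (drives anticlockwise, free clockwise), its start; +0.5 = tighten (drives clockwise, free anticlockwise). At value v, handle at h, it points along stand yaw - h - v (away from the handle at 0). 2 to 3 N at its end tips it over, less than swings the handle.
- lever_tip (a point): Point on the direction lever 36 mm from the ratchet axis (its pivot too), half-way up, 160 mm above the bench. The lever is a dark steel bar 9 mm wide, 152 to 169 mm above the bench, its end 42 mm from the axis.
- nut (a joint): Turning of the nut and the socket on it, rad, clockwise from above (tightening) positive, 0 at the start. It seats somewhere between 0.8 and 1.4: where is not known and must be felt. Stays where left. Turned back beyond -0.25 it counts as loosened.
- socket (a point): Middle of the steel socket on the nut, under the ratchet head, diameter 38 mm, 108 mm above the bench, on the ratchet axis; it turns with the nut.
- tire_lever_mid (a point): Bystander: red flat tire lever, 280 x 22 x 13 mm, lying on the bench; point at its middle.
- pump_mid (a point): Bystander: aluminium hand pump, 275 mm long, 90 mm wide at its black handle, 36 mm high, lying on the bench; point at its middle.
- valve_stem_mid (a point): Bystander: steel valve stem, 28 mm foot, 42 mm high, standing on a white mat (130 x 100 x 4 mm) with four black caps; point half-way up.

How it is judged:
By the outcome, as a careful person would: the job done as asked, in the order asked, and still so for the second after the job is handed in, with the robot touching nothing.
It also fails if it takes over 59 s, if anything falls off the work surface, if the arm or the gripper's body presses on something with over 40 N, if the wrist force passes 120 N, or if a joint passes its speed limit or range.

## Working session

There is one attempt and no reset: what is moved stays moved. The work goes in short steps, Python scripts to look and compute and a shell command to move; the robot and the scene stay as the last step left them, time stands still between calls to the robot, and variables do not carry over. Pictures are saved under pics/ and viewed, on a budget of 10 in all, crops included, one or two more only if the job needs it, and the job is handed in when it is done.

```bash
mkdir -p pics; ls
python3 - <<'E'
from rig import manip
import cv2,numpy as np
print(manip.get_state())
for n in("top","side"):
    d=manip.get_image(n); cv2.imwrite(f"pics/{n}0.png",d["frame"][:,:,::-1]); np.savez(f"pics/{n}0.npz",**d); print(n,d["K"].tolist(),d["R"].tolist(),d["t"].tolist())
E
```

```text
pics
{'clock': 0.0, 'qpos': array([ 9.88977429e-01,  2.76580346e-01,  1.50614733e+00, -1.40877508e-05,
        1.36069298e+00, -1.21025836e-01]), 'qd': array([ 0.00025897, -0.00022622,  0.00069723,  0.00047697,  0.00216967,
       -0.00049196]), 'effort': array([-1.41737044e-03, -4.16768861e+01, -2.45804429e+01, -4.58241266e-04,
        1.10271786e-02, -6.35451755e-06]), 'position': array([0.25540498, 0.51456576, 0.23044241]), 'ee_rot': array([ 0.68820418,  0.16086789,  0.68863999, -0.16208484]), 'contact_force': array([0.24925079, 0.46953643, 0.53865141]), 'moment': array([ 0.02150023,  0.01249528, -0.01054632]), 'width': 0.08523578975757656}
top [[446.48606905809476, 0.0, 321.1013937189767], [0.0, 446.48606905809476, 240.19448947741614], [0.0, 0.0, 1.0]] [[-0.028601646516663557, -0.9995884777050598, 0.002195690282698132], [-0.9787920261201097, 0.027560693356590144, -0.20299403386650314], [0.2028499825492397, -0.007955087742175718, -0.9791775125883905]] [0.052203753364427966, 0.5260837799527567, 0.8616419684710144]
side [[449.2897536149263, 0.0, 321.4430526061997], [0.0, 449.2897536149263, 237.67147225836518], [0.0, 0.0, 1.0]] [[0.7402444773750948, -0.6720746968408059, 0.01880732788069718], [-0.4102755271304128, -0.47369801592879746, -0.779284403502972], [0.5326463231390366, 0.5691447896374525, -0.6263881407522061]] [-0.3700265166489884, 0.3027106064685723, 0.774750521070088]
```

View pics/top0.png

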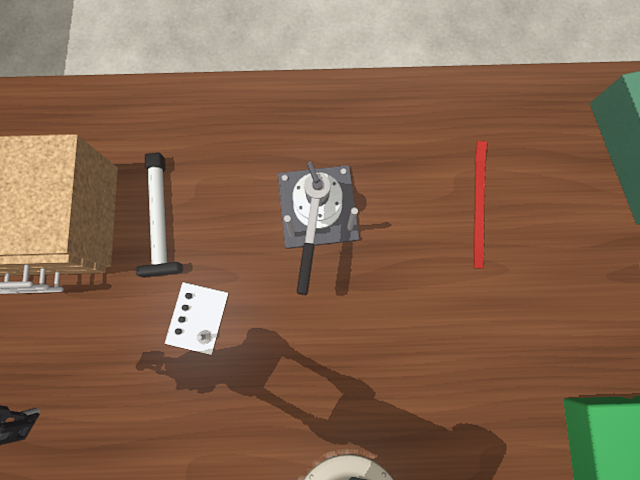

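View pics/side0.png

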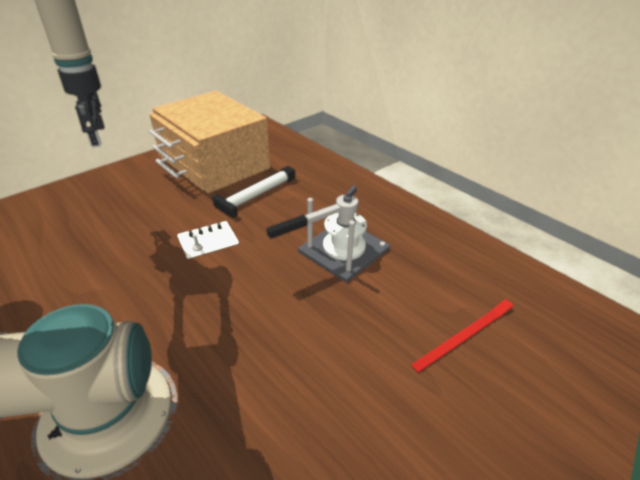

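The top view shows the ratchet head at about (317,186), the black grip from (308,245) to (303,293), the lever end at (310,163), and post tops near (287,218) and (354,211). The side view agrees: head (347,205), lever end (351,189).

```bash
cat > h.py <<'E'
import numpy as np,cv2
def ray(d,u,v,z):
    K,R,t=d["K"],d["R"],d["t"]; c=-R.T@t; r=R.T@np.linalg.solve(K,[u,v,1.]); return (c+r*(z-c[2])/r[2])
def blob(f,box,lo,hi):
    x0,y0,x1,y1=box; m=cv2.inRange(cv2.cvtColor(np.ascontiguousarray(f),cv2.COLOR_RGB2HSV),lo,hi)[y0:y1,x0:x1]
    n,l,s,c=cv2.connectedComponentsWithStats(m); i=1+np.argmax(s[1:,4]); ys,xs=np.where(l==i); return np.c_[xs+x0,ys+y0].astype(float)
E
python3 - <<'E'
from h import *
d=dict(np.load("pics/top0.npz")); f=d["frame"]
g=blob(f,(290,240,325,300),(0,0,0),(180,255,50)); P=np.array([ray(d,u,v,.146)[:2] for u,v in g])
c=P.mean(0); w,V=np.linalg.eigh(np.cov(P.T)); a=V[:,1]; pr=(P-c)@a
print(len(g),"grip c",c,"axis",a,np.degrees(np.arctan2(*a[::-1])),"ext",pr.min(),pr.max())
for n,u,v,z in(("head",317,186,.151),("lev",311,163,.169),("pl",287,218,.152),("pr",354,211,.152)): print(n,ray(d,u,v,z))
corners=[ray(d,u,v,.014)[:2] for u,v in((278,172),(350,166),(360,240),(286,248))]; print(np.array(corners), np.mean(corners,0))
x=cv2.resize(f[140:310,250:400],None,fx=4,fy=4,interpolation=cv2.INTER_CUBIC)[:600]; cv2.imwrite("pics/c0.png",x[:,:,::-1])
E
```

```text
59 grip c [0.44517589 0.06344666] axis [-0.97539702  0.22045554] 167.26420956793717 ext -0.047767941853912775 0.035527922210153065
head [0.61122055 0.04276359 0.151     ]
lev [0.65010775 0.05272652 0.169     ]
pl [0.55060044 0.09974265 0.152     ]
pr [ 0.56049827 -0.02441765  0.152     ]
[[ 0.69224752  0.12780015]
 [ 0.70185097 -0.03196618]
 [ 0.53369876 -0.04638664]
 [ 0.52072534  0.1122831 ]] [0.61213065 0.04043261]
```

View pics/c0.png

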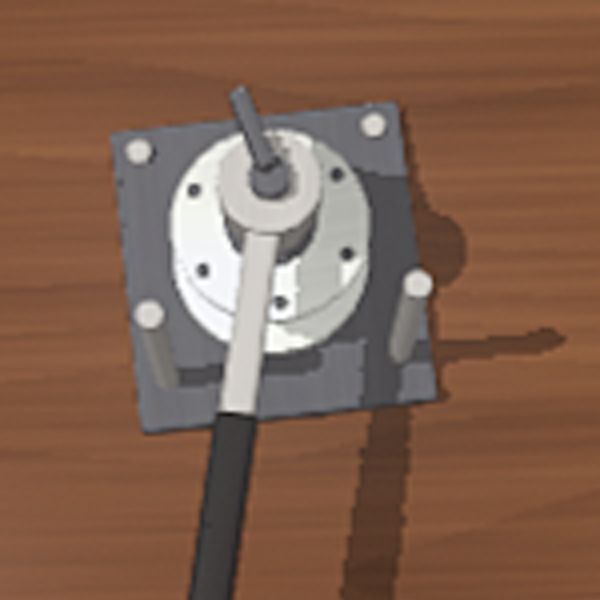

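Run:
```python
from h import *
from scipy.spatial.transform import Rotation as R
q=[0.68820418,0.16086789,0.68863999,-0.16208484]
M=R.from_quat(q[1:]+q[:1]).as_matrix(); print(M.round(3), np.degrees(np.arctan2(M[1,1],M[0,1])))
d=dict(np.load("pics/top0.npz")); s=dict(np.load("pics/side0.npz"))
for n,u,v,z in(("head",317.5,186.7,.151),("lev",309.7,163,.167),("pl",287.5,218.2,.152),("pr",354.5,210.7,.152),("gripstart",308.8,243.3,.149),("gripend",303,293,.149)): print(n,ray(d,u,v,z).round(4))
print("side head",ray(s,347,200,.151).round(4))
```

```text
[[-0.001  0.445  0.896]
 [-0.002  0.896 -0.445]
 [-1.    -0.002 -0.   ]] 63.59868187824547
head [0.6098 0.0419 0.151 ]
lev [0.651  0.0552 0.167 ]
pl [0.5502 0.0988 0.152 ]
pr [ 0.561  -0.0254  0.152 ]
gripstart [0.5025 0.0607 0.149 ]
gripend [0.4121 0.0732 0.149 ]
side head [0.6133 0.0419 0.151 ]
```

```bash
python3 -m crank '{"grip":[0,0,0,0,0,0,0,0,0,0,0,0,0,0,0,0,0,0,0,0],"slide":[[0,-5,0],[0,-10,0],[0,-15,0],[0,-20,0],[4,-24,0],[8,-27,0],[12,-30,0],[16,-33,0],[20,-36,0],[24,-39,0],[28,-41,0],[32,-42,0],[36,-42,0],[39.6,-42,0],[39.6,-42,0],[39.6,-42,0],[39.6,-42,-3],[39.6,-42,-5],[39.6,-42,-5],[39.6,-42,-5]],"roll":[0,0,0,0,3,6,9,12,15,17,17,17,17,17,17,17,17,17,17,17]}' 20
python3 - <<'E'
from rig import manip
from h import *
for i,n in enumerate(("top","side")):
    d=manip.get_image(n); np.savez(f"pics/{n}1.npz",**d); f=d["frame"]
    c=f[140:290,240:400] if n=="top" else f[130:280,260:420]
    a=cv2.resize(c,None,fx=2.5,fy=2.5,interpolation=cv2.INTER_CUBIC); o=a if i==0 else np.hstack([o,a])
cv2.imwrite("pics/c1.png",o[:,:,::-1])
E
```

```text
clock: 2.1
position: [0.6507, 0.0953, 0.1819]
ee_rot: [0.705, 0.058, 0.705, -0.058]
contact_force: [-0.4, 0.8, 0.6]
width: 0.0001
```

View pics/c1.png

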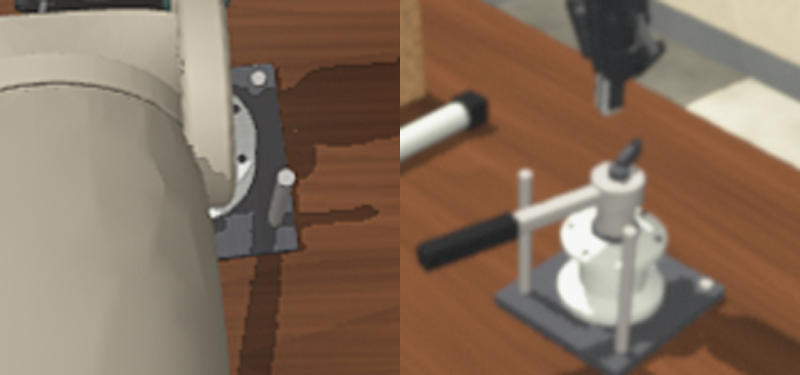

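The side half shows the shut fingertips beside and above the lever end, with nothing touching; the arm hides the top view. Next I descend and push.

```bash
python3 -m crank '{"grip":[0,0,0,0,0,0],"slide":[[0,0,-1.2],[0,0,-2.4],[0,0,-2.4],[0,-0.7,-2.4],[0,-1.4,-2.4],[0,-2.1,-2.4]],"roll":[0,0,0,0,0,0]}'
python3 -m crank '{"grip":[0,0,0],"slide":[[0,-0.4,0],[0,-0.8,0],[0,-1.2,0]],"roll":[0,0,0]}'
```

```text
clock: 2.8
position: [0.652, 0.0733, 0.1577]
ee_rot: [0.705, 0.058, 0.704, -0.058]
contact_force: [1.7, 1.8, -0.4]
width: -0.0001
clock: 3.1
position: [0.6526, 0.0619, 0.158]
ee_rot: [0.706, 0.058, 0.704, -0.058]
contact_force: [2.2, 1.0, 0.3]
width: 0.0001
```

```bash
python3 -m crank '{"grip":[0,0,0,0],"slide":[[0,-0.4,0],[0,-0.8,0],[0,-1.2,0],[0,-1.6,0]],"roll":[0,0,0,0]}'
python3 - <<'E'
from rig import manip
from h import *
d=manip.get_image("side"); np.savez("pics/side2.npz",**d)
cv2.imwrite("pics/c2.png",cv2.resize(d["frame"][130:280,260:420],None,fx=4,fy=4,interpolation=cv2.INTER_CUBIC)[:,:,::-1])
E
```

```text
clock: 3.5
position: [0.6511, 0.0454, 0.157]
ee_rot: [0.704, 0.058, 0.705, -0.058]
contact_force: [1.0, -0.3, 0.2]
width: -0.0004
```

View pics/c2.png

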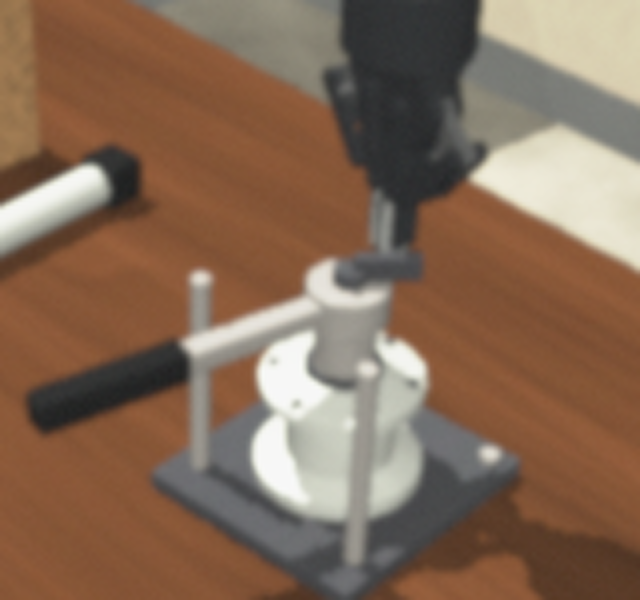

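The lever now points to image right, its end at about crop (420,265), full-frame (365,196). I'll check that angle.

Run:
```python
from h import *
s=dict(np.load("pics/side2.npz"))
a=ray(s,260+418/4,130+258/4,.165);b=ray(s,260+350/4,130+272/4,.165);print(a,b,np.degrees(np.arctan2(*(a-b)[1::-1])))
s0=dict(np.load("pics/side1.npz"))
a=ray(s0,260+237/2.5,130+146/2.5,.167);b=ray(s0,260+222/2.5,130+171/2.5,.165);print(np.degrees(np.arctan2(*(a-b)[1::-1])))
for f,k in((s,"now"),(s0,"before")):
    g=blob(f["frame"],(262,200,312,245),(0,0,0),(180,255,60)); print(k,g.mean(0),len(g))
```

```text
[0.64417383 0.0174763  0.165     ] [0.60456662 0.03260573 0.165     ] -20.906187891563153
25.870555692507377
now [286.72944297 226.50397878] 377
before [286.63395225 226.51193634] 377
```

Lever is at its tighten end (about -37° against -37.6° expected) and the handle has not moved. Now I straddle the grip.

```bash
python3 -m crank '{"grip":[0,0,0.55,0.55,0.55,0.55,0.55,0.55,0.55,0.55,0.55,0.55],"slide":[[0,1.5,0],[0,1.5,4],[0,1.5,7],[-4,1.8,7],[-8,2,7],[-12,2.1,7],[-16,2.1,7],[-19.5,2.1,7],[-19.5,2.1,7],[-19.5,2.1,4],[-19.5,2.1,4],[-19.5,2.1,4]],"roll":[0,0,0,0,0,0,0,0,0,0,0,0]}'
python3 - <<'E'
from rig import manip
from h import *
d=manip.get_image("side"); np.savez("pics/side3.npz",**d)
cv2.imwrite("pics/c3.png",cv2.resize(d["frame"][130:280,220:380],None,fx=4,fy=4,interpolation=cv2.INTER_CUBIC)[:,:,::-1])
E
```

```text
clock: 4.75
position: [0.4569, 0.0676, 0.1973]
ee_rot: [0.704, 0.058, 0.705, -0.058]
contact_force: [0.9, 0.3, -0.3]
width: 0.0465
```

View pics/c3.png

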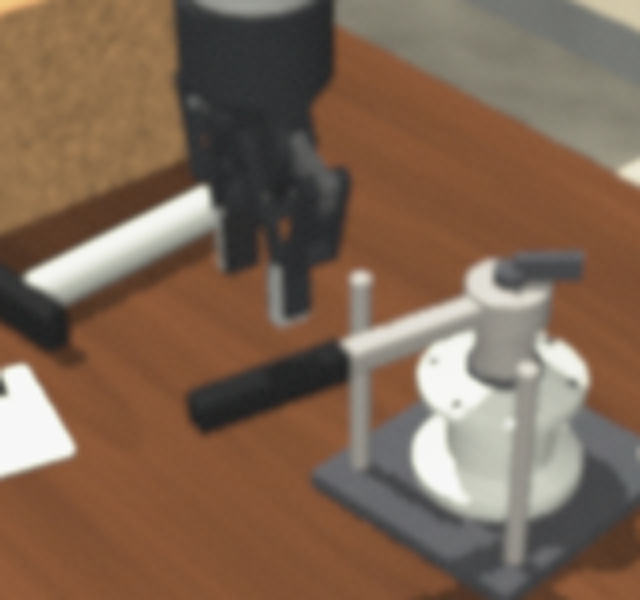

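The fingers hang astride the grip line (crop (235,260) and (290,320)); the grip runs (205,400)–(345,360), and the lever is still tightened. Next: descend, then swing back anticlockwise.

```bash
python3 -m crank '{"grip":[0.55,0.55,0.55,0.55,0.55,0.55],"slide":[[0,0,-2],[0,0,-4],[0,0,-6],[0,0,-8.2],[0,0,-8.2],[0,0,-8.2]],"roll":[0,0,0,0,0,0]}'
```

```text
clock: 5.4
position: [0.4578, 0.0671, 0.1161]
ee_rot: [0.705, 0.058, 0.704, -0.058]
contact_force: [-0.3, 0.0, -0.1]
width: 0.0467
```

```bash
python3 -m crank '{"grip":[0.55,0.55,0.55,0.55,0.55,0.55,0.55,0.55,0.55,0.55],"slide":[[-0.11,-0.82,0],[-0.17,-1.65,0],[-0.19,-2.47,0],[-0.17,-3.3,0],[-0.11,-4.12,0],[0,-4.94,0],[0.15,-5.76,0],[0.34,-6.56,0],[0.58,-7.35,0],[0.86,-8.13,0]],"roll":[0,0,4,7,10,13,16,19,22,25]}'
python3 -m crank '{"grip":[0.55,0.55,0.55,0.55,0.55,0.55],"slide":[[0.31,-0.77,0],[0.67,-1.52,0],[1.06,-2.24,0],[1.5,-2.95,0],[1.96,-3.63,0],[2.3,-4.1,0]],"roll":[3,6,9,12,15,17]}'
python3 - <<'E'
from rig import manip
from h import *
d=manip.get_image("side"); np.savez("pics/side4.npz",**d)
cv2.imwrite("pics/c4.png",cv2.resize(d["frame"][130:280,240:400],None,fx=4,fy=4,interpolation=cv2.INTER_CUBIC)[:,:,::-1])
E
```

```text
clock: 6.4
position: [0.4659, -0.0151, 0.1164]
ee_rot: [0.701, -0.096, 0.7, 0.096]
contact_force: [1.1, 2.0, 0.4]
width: 0.047
clock: 7.0
position: [0.4888, -0.0562, 0.1163]
ee_rot: [0.679, -0.199, 0.678, 0.199]
contact_force: [0.3, 0.9, 1.0]
width: 0.0471
```

View pics/c4.png

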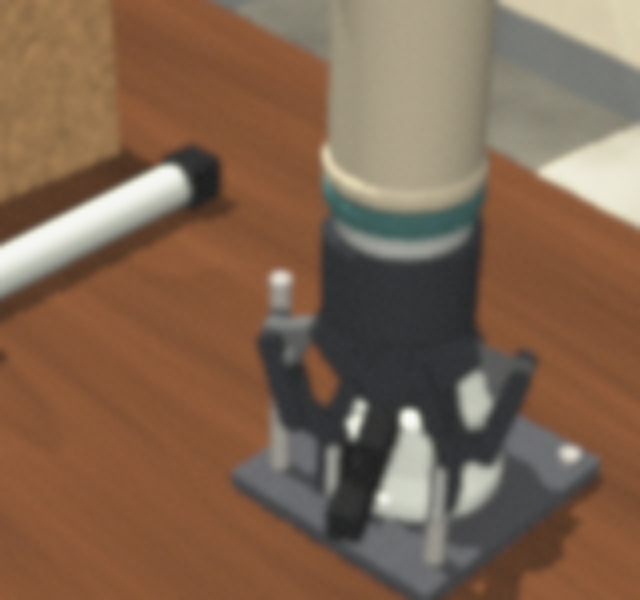

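The handle has followed: the grip end is now at crop (347,515), full-frame (327,259), between the fingers, with the left post at crop (280,280) clear.

Run:
```python
from h import *
s=dict(np.load("pics/side4.npz"))
a=ray(s,240+347/4,130+515/4,.138);v=a[:2]-[.612,.042];print(a,np.hypot(*v),np.degrees(np.arctan2(*v[::-1]))%360)
```

```text
[ 0.4503991  -0.06627835  0.138     ] 0.19452262457942746 213.82349277344224
```

```bash
python3 -m crank '{"grip":[0.55,0.55,0.55,0.55,0.55,0.55,0.55,0.55,0.55,0.55,0.55,0.55,0.55,0.55,0.55,0.55],"slide":[[-0.34,0.47,0],[-0.65,0.92,0],[-0.95,1.39,0],[-1.24,1.86,0],[-1.37,2.1,0],[-1.5,2.34,0],[-1.63,2.59,0],[-1.76,2.83,0],[-1.99,3.33,0],[-2.2,3.84,0],[-2.4,4.35,0],[-2.58,4.88,0],[-2.74,5.4,0],[-2.88,5.94,0],[-3.01,6.47,0],[-3.11,7.01,0]],"roll":[0,0,0,0,0,0,-1,-2,-4,-6,-8,-10,-12,-14,-16,-18]}'
```

```text
clock: 8.65
position: [0.4579, 0.0136, 0.1153]
ee_rot: [0.702, -0.09, 0.701, 0.088]
contact_force: [1.4, -5.4, -0.8]
width: 0.047
```

```bash
python3 -m crank '{"grip":[0.55,0.55,0.55,0.55,0.55,0.55,0.55,0.55,0.55,0.55,0.55],"slide":[[-0.09,0.55,0],[-0.15,1.09,0],[-0.2,1.64,0],[-0.23,2.19,0],[-0.24,2.74,0],[-0.23,3.3,0],[-0.2,3.85,0],[-0.15,4.4,0],[-0.09,4.94,0],[0,5.49,0],[0.11,6.03,0]],"roll":[-2,-4,-6,-8,-10,-12,-14,-16,-18,-20,-22]}'
```

```text
clock: 9.75
position: [0.4583, 0.0739, 0.1153]
ee_rot: [0.706, 0.045, 0.706, -0.047]
contact_force: [-0.2, -5.1, -0.1]
width: 0.0467
```

```bash
python3 -m crank '{"grip":[0.55,0.55],"slide":[[0.05,0.2,0],[0.09,0.4,0]],"roll":[-0.75,-1.5]}'
python3 -m crank '{"grip":[0.55,0.55],"slide":[[0.05,0.2,0],[0.1,0.4,0]],"roll":[-0.75,-1.5]}'
```

```text
clock: 9.95
position: [0.4591, 0.0781, 0.1153]
ee_rot: [0.705, 0.054, 0.705, -0.056]
contact_force: [0.1, -4.8, -0.3]
width: 0.0471
clock: 10.15
position: [0.46, 0.082, 0.1153]
ee_rot: [0.704, 0.063, 0.704, -0.065]
contact_force: [0.1, -5.9, 0.5]
width: 0.0471
```

```bash
python3 -m crank '{"grip":[0.55,0.55],"slide":[[0.05,0.2,0],[0.11,0.4,0]],"roll":[-0.75,-1.5]}'
```

```text
clock: 10.35
position: [0.4611, 0.086, 0.1153]
ee_rot: [0.703, 0.072, 0.703, -0.074]
contact_force: [-0.7, -5.0, 0.8]
width: 0.0471
```

```bash
python3 -m crank '{"grip":[0.55,0.55],"slide":[[0.06,0.2,0],[0.12,0.4,0]],"roll":[-0.75,-1.5]}'
python3 -m crank '{"grip":[0.55,0.55],"slide":[[0.06,0.2,0],[0.13,0.39,0]],"roll":[-0.75,-1.5]}'
```

```text
clock: 10.55
position: [0.4623, 0.09, 0.1153]
ee_rot: [0.702, 0.082, 0.702, -0.083]
contact_force: [-0.0, -5.2, -0.6]
width: 0.0472
clock: 10.75
position: [0.4636, 0.0939, 0.1153]
ee_rot: [0.701, 0.091, 0.701, -0.093]
contact_force: [-0.8, -4.8, 0.4]
width: 0.0471
```

```bash
python3 -m crank '{"grip":[0.55,0.55],"slide":[[0.07,0.2,0],[0.14,0.39,0]],"roll":[-0.75,-1.5]}'
python3 -m crank '{"grip":[0.55,0.55],"slide":[[0.07,0.19,0],[0.15,0.38,0]],"roll":[-0.75,-1.5]}'
```

```text
clock: 10.95
position: [0.465, 0.0978, 0.1153]
ee_rot: [0.7, 0.1, 0.7, -0.102]
contact_force: [-0.4, -5.2, 1.1]
width: 0.047
clock: 11.15
position: [0.4664, 0.1016, 0.1153]
ee_rot: [0.698, 0.109, 0.699, -0.111]
contact_force: [-0.5, -5.8, 1.3]
width: 0.0467
```

```bash
python3 -m crank '{"grip":[0.55,0.55],"slide":[[0.08,0.19,0],[0.16,0.38,0]],"roll":[-0.75,-1.5]}'
python3 -m crank '{"grip":[0.55,0.55],"slide":[[0.08,0.19,0],[0.17,0.38,0]],"roll":[-0.75,-1.5]}'
```

```text
clock: 11.35
position: [0.468, 0.1054, 0.1153]
ee_rot: [0.697, 0.118, 0.697, -0.12]
contact_force: [-0.3, -4.7, 1.3]
width: 0.0467
clock: 11.55
position: [0.4697, 0.1092, 0.1153]
ee_rot: [0.695, 0.127, 0.695, -0.129]
contact_force: [-1.0, -6.0, 1.6]
width: 0.0471
```

```bash
python3 -m crank '{"grip":[0.55,0.55],"slide":[[0.09,0.19,0],[0.18,0.37,0]],"roll":[-0.75,-1.5]}'
python3 -m crank '{"grip":[0.55,0.55],"slide":[[0.09,0.19,0],[0.19,0.37,0]],"roll":[-0.75,-1.5]}'
```

```text
clock: 11.75
position: [0.4715, 0.1128, 0.1153]
ee_rot: [0.694, 0.136, 0.694, -0.138]
contact_force: [-1.3, -5.7, 1.6]
width: 0.047
clock: 11.95
position: [0.4733, 0.1165, 0.1153]
ee_rot: [0.692, 0.145, 0.692, -0.147]
contact_force: [-1.0, -5.3, 2.2]
width: 0.0469
```

```bash
python3 -m crank '{"grip":[0.55,0.55],"slide":[[0.1,0.18,0],[0.2,0.36,0]],"roll":[-0.75,-1.5]}'
python3 -m crank '{"grip":[0.55],"slide":[[0.13,0.23,0]],"roll":[-1]}'
python3 - <<'E'
from rig import manip
from h import *
s=manip.get_state(); print(s["contact_force"],s["position"],s["qpos"])
d=manip.get_image("side"); np.savez("pics/side5.npz",**d)
cv2.imwrite("pics/c5.png",cv2.resize(d["frame"][130:280,220:380],None,fx=4,fy=4,interpolation=cv2.INTER_CUBIC)[:,:,::-1])
E
```

```text
clock: 12.15
position: [0.4753, 0.1201, 0.1153]
ee_rot: [0.69, 0.154, 0.69, -0.156]
contact_force: [0.1, -5.8, 1.4]
width: 0.047
clock: 12.25
position: [0.4765, 0.1223, 0.1153]
ee_rot: [0.688, 0.16, 0.689, -0.162]
contact_force: [-0.7, -4.7, 2.1]
width: 0.047
[-0.73891893 -4.72051752  2.10723455] [0.47652823 0.12233536 0.11527717] [ 0.1116292   0.25113026  1.85562489 -0.00290177  1.03620707 -0.99692754]
```

View pics/c5.png

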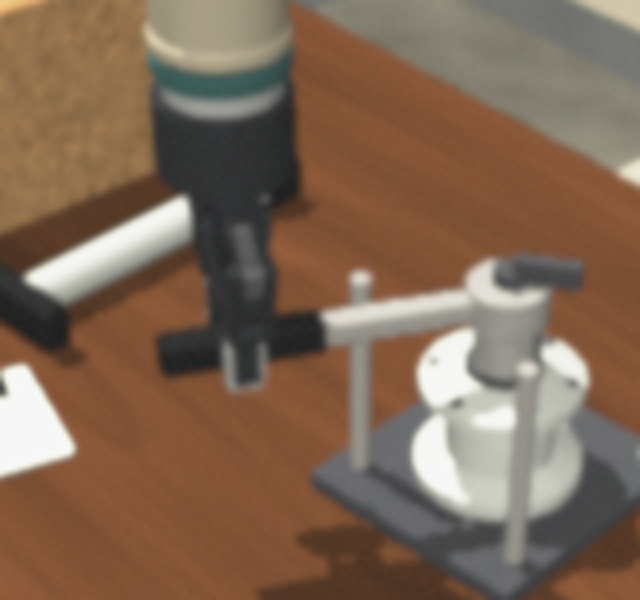

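The finger is mid-grip; the handle end is at crop (170,356), the bar clears the left post, and the lever still points to the tighten side (580,275).

Run:
```python
from h import *
s=dict(np.load("pics/side5.npz"))
for u,v,z in((166,356,.138),(578,272,.163)):
    a=ray(s,220+u/4,130+v/4,z);w=a[:2]-[.612,.042];print(a,np.hypot(*w),np.degrees(np.arctan2(*w[::-1]))%360)
```

```text
[0.43156346 0.12502491 0.138     ] 0.19862145467613077 155.29125329400517
[0.63604244 0.00954666 0.163     ] 0.04038883664599997 306.5322016270205
```

Not seated after 0.81–1.02 rad of nut travel, at h≈0.52. Now back for a second stroke.

```bash
python3 -m crank '{"grip":[0.55,0.55,0.55,0.55,0.55,0.55,0.55,0.55,0.55,0.55,0.55,0.55,0.55,0.55,0.55,0.55,0.55,0.55,0.55,0.55],"slide":[[-0.4,-0.71,0],[-0.77,-1.45,0],[-1.1,-2.21,0],[-1.39,-2.99,0],[-1.64,-3.78,0],[-1.85,-4.58,0],[-2.01,-5.39,0],[-2.13,-6.2,0],[-2.21,-7.03,0],[-2.25,-7.85,0],[-2.24,-8.68,0],[-2.19,-9.51,0],[-2.1,-10.33,0],[-1.96,-11.15,0],[-1.78,-11.95,0],[-1.56,-12.75,0],[-1.3,-13.53,0],[-0.99,-14.3,0],[-0.65,-15.06,0],[-0.4,-15.55,0]],"roll":[0,0,0,2,5,8,11,14,17,20,23,26,29,32,35,38,41,44,47,49]}'
```

```text
clock: 14.3
position: [0.4728, -0.0324, 0.1154]
ee_rot: [0.694, -0.138, 0.693, 0.139]
contact_force: [0.3, 1.1, 0.6]
width: 0.0468
```

```bash
python3 -m crank '{"grip":[0.55,0.55,0.55,0.55],"slide":[[-0.37,0.74,0],[-0.7,1.5,0],[-0.94,2.14,0],[-1.08,2.54,0]],"roll":[0,0,0,0]}'
python3 -m crank '{"grip":[0.55,0.55],"slide":[[-0.06,0.2,0],[-0.12,0.39,0]],"roll":[-0.75,-1.5]}'
```

```text
clock: 14.7
position: [0.461, -0.0064, 0.1152]
ee_rot: [0.693, -0.14, 0.694, 0.139]
contact_force: [-1.1, -6.6, -1.4]
width: 0.0469
clock: 14.9
position: [0.4603, -0.0035, 0.1152]
ee_rot: [0.695, -0.131, 0.696, 0.129]
contact_force: [-0.4, -6.9, -1.1]
width: 0.0471
```

```bash
python3 -m crank '{"grip":[0.55,0.55],"slide":[[-0.06,0.2,0],[-0.11,0.4,0]],"roll":[-0.75,-1.5]}'
```

```text
clock: 15.1
position: [0.4593, 0.0004, 0.1152]
ee_rot: [0.696, -0.122, 0.697, 0.12]
contact_force: [-0.4, -6.3, -1.2]
width: 0.0473
```

```bash
python3 -m crank '{"grip":[0.55,0.55],"slide":[[-0.05,0.2,0],[-0.1,0.4,0]],"roll":[-0.75,-1.5]}'
python3 -m crank '{"grip":[0.55,0.55],"slide":[[-0.05,0.2,0],[-0.09,0.4,0]],"roll":[-0.75,-1.5]}'
```

```text
clock: 15.3
position: [0.4582, 0.0044, 0.1152]
ee_rot: [0.698, -0.113, 0.699, 0.111]
contact_force: [-1.4, -5.5, -1.1]
width: 0.0471
clock: 15.5
position: [0.4573, 0.0084, 0.1152]
ee_rot: [0.699, -0.104, 0.7, 0.101]
contact_force: [-1.1, -6.1, -1.3]
width: 0.0471
```

```bash
python3 -m crank '{"grip":[0.55,0.55],"slide":[[-0.04,0.2,0],[-0.08,0.41,0]],"roll":[-0.75,-1.5]}'
python3 -m crank '{"grip":[0.55,0.55],"slide":[[-0.04,0.2,0],[-0.07,0.41,0]],"roll":[-0.75,-1.5]}'
```

```text
clock: 15.7
position: [0.4565, 0.0125, 0.1152]
ee_rot: [0.7, -0.094, 0.701, 0.092]
contact_force: [-1.2, -6.1, -1.1]
width: 0.047
clock: 15.9
position: [0.4557, 0.0167, 0.1151]
ee_rot: [0.702, -0.085, 0.703, 0.083]
contact_force: [-1.2, -5.4, -0.5]
width: 0.0469
```

```bash
python3 -m crank '{"grip":[0.55,0.55],"slide":[[-0.03,0.2,0],[-0.06,0.41,0]],"roll":[-0.75,-1.5]}'
python3 -m crank '{"grip":[0.55,0.55],"slide":[[-0.02,0.2,0],[-0.05,0.41,0]],"roll":[-0.75,-1.5]}'
```

```text
clock: 16.1
position: [0.4551, 0.0208, 0.1152]
ee_rot: [0.703, -0.076, 0.704, 0.074]
contact_force: [-1.4, -5.8, -0.5]
width: 0.0467
clock: 16.3
position: [0.4546, 0.0249, 0.1152]
ee_rot: [0.703, -0.067, 0.705, 0.065]
contact_force: [-1.3, -5.7, -1.7]
width: 0.047
```

Now at TCP ≈186°.

```bash
python3 -m crank '{"grip":[0.55,0.55],"slide":[[-0.02,0.2,0],[-0.04,0.41,0]],"roll":[-0.75,-1.5]}'
python3 -m crank '{"grip":[0.55,0.55],"slide":[[-0.01,0.2,0],[-0.03,0.41,0]],"roll":[-0.75,-1.5]}'
```

```text
clock: 16.5
position: [0.4542, 0.029, 0.1152]
ee_rot: [0.704, -0.058, 0.705, 0.055]
contact_force: [-1.1, -4.7, 0.3]
width: 0.0474
clock: 16.7
position: [0.4539, 0.0331, 0.1152]
ee_rot: [0.705, -0.048, 0.706, 0.046]
contact_force: [-0.2, -4.8, -0.5]
width: 0.0469
```

```bash
python3 -m crank '{"grip":[0.55,0.55],"slide":[[-0.01,0.2,0],[-0.02,0.41,0]],"roll":[-0.75,-1.5]}'
python3 -m crank '{"grip":[0.55,0.55],"slide":[[0,0.2,0],[0,0.41,0]],"roll":[-0.75,-1.5]}'
```

```text
clock: 16.9
position: [0.4537, 0.0373, 0.1152]
ee_rot: [0.706, -0.039, 0.707, 0.037]
contact_force: [-0.8, -5.7, -0.6]
width: 0.0473
clock: 17.1
position: [0.4537, 0.0414, 0.1152]
ee_rot: [0.706, -0.03, 0.707, 0.028]
contact_force: [-1.8, -5.0, -1.1]
width: 0.0466
```

```bash
python3 -m crank '{"grip":[0.55,0.55],"slide":[[0,0.2,0],[0,0.41,0]],"roll":[-0.75,-1.5]}'
python3 -m crank '{"grip":[0.55,0.55],"slide":[[0.01,0.2,0],[0.02,0.41,0]],"roll":[-0.75,-1.5]}'
```

```text
clock: 17.3
position: [0.4537, 0.0455, 0.1152]
ee_rot: [0.706, -0.021, 0.707, 0.019]
contact_force: [-0.0, -4.8, 0.2]
width: 0.047
clock: 17.5
position: [0.4538, 0.0496, 0.1152]
ee_rot: [0.707, -0.011, 0.708, 0.009]
contact_force: [-0.4, -4.7, -1.2]
width: 0.0466
```

```bash
python3 -m crank '{"grip":[0.55,0.55],"slide":[[0.01,0.2,0],[0.03,0.41,0]],"roll":[-0.75,-1.5]}'
python3 -m crank '{"grip":[0.55,0.55],"slide":[[0.02,0.2,0],[0.04,0.41,0]],"roll":[-0.75,-1.5]}'
```

```text
clock: 17.7
position: [0.4541, 0.0537, 0.1152]
ee_rot: [0.707, -0.002, 0.708, -0.0]
contact_force: [-1.5, -6.0, -0.3]
width: 0.0474
clock: 17.9
position: [0.4544, 0.0578, 0.1152]
ee_rot: [0.707, 0.007, 0.708, -0.009]
contact_force: [-1.1, -5.8, 0.3]
width: 0.0471
```

```bash
python3 -m crank '{"grip":[0.55,0.55],"slide":[[0.02,0.2,0],[0.05,0.41,0]],"roll":[-0.75,-1.5]}'
python3 -m crank '{"grip":[0.55,0.55],"slide":[[0.03,0.2,0],[0.06,0.41,0]],"roll":[-0.75,-1.5]}'
```

```text
clock: 18.1
position: [0.4548, 0.0619, 0.1151]
ee_rot: [0.706, 0.016, 0.707, -0.019]
contact_force: [-1.5, -4.9, -0.1]
width: 0.047
clock: 18.3
position: [0.4554, 0.066, 0.1152]
ee_rot: [0.706, 0.026, 0.707, -0.028]
contact_force: [-1.5, -5.1, 0.1]
width: 0.0468
```

TCP ≈171°.

```bash
python3 -m crank '{"grip":[0.55,0.55],"slide":[[0.03,0.2,0],[0.07,0.41,0]],"roll":[-0.75,-1.5]}'
python3 -m crank '{"grip":[0.55,0.55],"slide":[[0.04,0.2,0],[0.08,0.41,0]],"roll":[-0.75,-1.5]}'
```

```text
clock: 18.5
position: [0.456, 0.0701, 0.1152]
ee_rot: [0.706, 0.035, 0.707, -0.037]
contact_force: [-1.5, -5.7, 0.6]
width: 0.0467
clock: 18.7
position: [0.4568, 0.0738, 0.1151]
ee_rot: [0.705, 0.044, 0.706, -0.046]
contact_force: [-1.5, -6.7, 1.0]
width: 0.0471
```

The force and lag hint at seating, so I take smaller steps.

```bash
python3 -m crank '{"grip":[0.55,0.55],"slide":[[0.02,0.1,0],[0.04,0.2,0]],"roll":[-0.35,-0.7]}'
python3 -m crank '{"grip":[0.55,0.55],"slide":[[0.02,0.1,0],[0.04,0.2,0]],"roll":[-0.35,-0.7]}'
```

```text
clock: 18.9
position: [0.4571, 0.0755, 0.1151]
ee_rot: [0.705, 0.048, 0.706, -0.051]
contact_force: [-1.8, -7.6, 0.2]
width: 0.0466
clock: 19.1
position: [0.4575, 0.0772, 0.1151]
ee_rot: [0.704, 0.052, 0.706, -0.055]
contact_force: [-1.8, -7.7, -0.3]
width: 0.047
```

```bash
python3 -m crank '{"grip":[0.55,0.55],"slide":[[0.02,0.1,0],[0.04,0.2,0]],"roll":[-0.35,-0.7]}'
python3 -m crank '{"grip":[0.55,0.55],"slide":[[0.02,0.1,0],[0.04,0.2,0]],"roll":[-0.35,-0.7]}'
```

```text
clock: 19.3
position: [0.4579, 0.0789, 0.1151]
ee_rot: [0.704, 0.056, 0.705, -0.06]
contact_force: [-1.1, -9.1, -0.1]
width: 0.0472
clock: 19.5
position: [0.4583, 0.0806, 0.1151]
ee_rot: [0.704, 0.06, 0.705, -0.064]
contact_force: [-0.4, -10.8, 0.1]
width: 0.047
```

```bash
python3 -m crank '{"grip":[0.55,0.55],"slide":[[0.02,0.1,0],[0.05,0.2,0]],"roll":[-0.35,-0.7]}'
python3 -m crank '{"grip":[0.55,0.55],"slide":[[0.01,0.07,0],[0.03,0.14,0]],"roll":[-0.25,-0.5]}'
```

```text
clock: 19.7
position: [0.4588, 0.0824, 0.1151]
ee_rot: [0.703, 0.064, 0.705, -0.069]
contact_force: [-2.0, -10.1, -0.6]
width: 0.047
clock: 19.9
position: [0.4591, 0.0835, 0.1151]
ee_rot: [0.703, 0.067, 0.704, -0.072]
contact_force: [-1.0, -11.2, 0.1]
width: 0.047
```

```bash
python3 -m crank '{"grip":[0.55,0.55],"slide":[[0.02,0.1,0],[0.04,0.15,0]],"roll":[-0.25,-0.5]}'
python3 -m crank '{"grip":[0.55],"slide":[[0.02,0.1,0]],"roll":[-0.3]}'
```

```text
clock: 20.1
position: [0.4594, 0.0848, 0.115]
ee_rot: [0.703, 0.069, 0.704, -0.075]
contact_force: [-1.4, -11.6, 0.2]
width: 0.0467
clock: 20.2
position: [0.4597, 0.0857, 0.1151]
ee_rot: [0.703, 0.071, 0.704, -0.077]
contact_force: [-1.8, -13.1, 0.7]
width: 0.0471
```

```bash
python3 -m crank '{"grip":[0.55,0.55],"slide":[[0.02,0.1,0],[0.02,0.1,0]],"roll":[-0.3,-0.3]}'
```

```text
clock: 20.4
position: [0.4599, 0.0867, 0.115]
ee_rot: [0.703, 0.073, 0.704, -0.079]
contact_force: [-2.5, -13.0, 0.3]
width: 0.0466
```

Push is about 13–13.5 N at the grip, seated. Now I let go: centre the fingers, lift, and look.

```bash
python3 -m crank '{"grip":[0.55,0.55,0.55,0.55,0.55,0.55,0.55,0.55,0.55,0.55,0.55,0.55,0.55],"slide":[[-0.13,-0.6,0],[-0.27,-1.27,0],[-0.27,-1.27,0],[-0.27,-1.27,3],[-0.27,-1.27,6],[-0.27,-1.27,10],[-0.27,-1.27,14],[-3,2,14],[-6,7,14],[-9,12,14],[-12,17,14],[-14,22,14],[-14,22,14]],"roll":[0,0,0,0,0,0,0,0,0,0,0,0,0]}'
python3 - <<'E'
from rig import manip
from h import *
for i,n in enumerate(("top","side")):
    d=manip.get_image(n); np.savez(f"pics/{n}6.npz",**d); f=d["frame"]
    a=cv2.resize(f[100:400],(400,375) if 0 else None,fx=.625,fy=.625) if 0 else cv2.resize(f,(400,300),interpolation=cv2.INTER_AREA)
    c=f[140:300,240:400] if n=="top" else f[130:290,240:400]
    a=np.vstack([cv2.resize(c,(400,300),interpolation=cv2.INTER_CUBIC) if 0 else cv2.resize(c[:120],(400,300),interpolation=cv2.INTER_CUBIC),a]); o=a if i==0 else np.hstack([o,a])
cv2.imwrite("pics/c6.png",o[:,:,::-1])
E
```

```text
clock: 21.7
position: [0.3184, 0.3132, 0.2556]
ee_rot: [0.702, 0.077, 0.704, -0.075]
contact_force: [0.3, 0.1, 0.1]
width: 0.0471
```

View pics/c6.png

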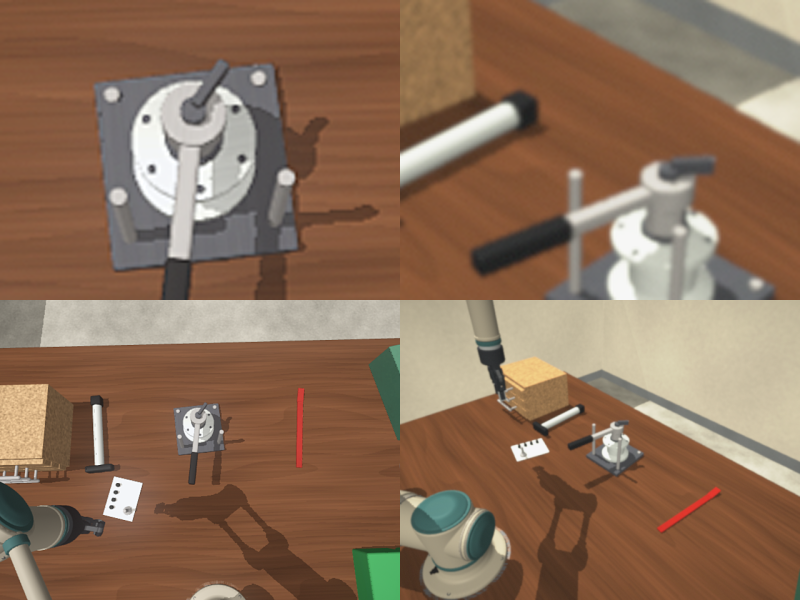

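The final view shows the lever at the tighten side (crop (222,65)), the handle free at about 171°, the arm clear, and the pump, mat with stem and tire lever apparently where they were. A quick diff, then I hand in.

Run:
```python
from rig import manip
from h import *
a=np.load("pics/top0.npz")["frame"];b=np.load("pics/top6.npz")["frame"]
for n,(x0,y0,x1,y1) in dict(pump=(135,145,190,280),mat=(163,280,230,325),tire=(465,135,495,275)).items(): print(n,cv2.absdiff(a,b)[y0:y1,x0:x1].mean().round(2))
d=np.load("pics/top6.npz"); w=ray(d,240+222/2.5,140+65/2.5,.167)[:2]-[.612,.042]; print("lever deg",np.degrees(np.arctan2(w[1],w[0])))
print(manip.sign_off())
```

```text
pump 1.13
mat 1.31
tire 1.06
lever deg -34.595808968572435
the job is handed in; nothing more can be done
None
```

The nut is seated and tight, and I handed the job in with the direction lever set to tighten and the arm clear of everything. The whole job took about 22 s.

- **Lever:** I pushed it to the tighten side. The side camera put it at about −37°, against −37.6° expected, and the handle did not move.
- **Free-wheel:** I swung the handle back anticlockwise to about −0.5 rad. It took only about 1–2 N, so the ratchet was free-wheeling.
- **Tightening:** It took two clockwise strokes at about 5–6 N. The nut seated near the middle of the second stroke, and I kept pushing to about 13.2 N at the middle of the grip before letting go.
- **Last checks:** After the fingers left, the wrist force was about 0.3 N. The lever measured about −35°, which fits the tighten side. The pump, mat and tire lever areas matched the first picture, but the mat check did not cover the valve stem, which I only checked by eye.

**Disagreements:**
- After seating, the push rose by only about 0.5 N per mm, not the stated 1 N per mm.
- The force readings scattered by about 0.6 N, so the final push was somewhere between 12.5 and 14 N. That is within the allowed range but slightly under the 14 N target.

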